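# Shut and lock the tea chest

### The arm

A 6-joint arm with a two-finger parallel gripper is mounted at the origin on the work surface. World frame = base frame: x ahead of the robot, y to its left, z up, the work surface at z = 0. Lengths are in m, angles in rad, forces in N, time in s.
With the tool pointing down it reaches from about 0.35 to 0.85 m from the base axis. Payload 8.1 kg.
Tool frame: the origin (TCP) lies at the centre of the arm's flange, where the gripper is bolted on; the fingertips stand 186 mm ahead of it and the grasp point (between the pads) lies 167 mm ahead of it (robot.grasp_offset is the distance from the TCP to the grasp point, in m); z points along the fingers, y is the line along which they close (so a half turn about z gives the same grasp; the last joint's range is limited). The gripper opens to 93 mm and grips with 3 to 60 N. Pads are 15 mm wide; open, the fingers measure 128 mm over their backs; the gripper's body (75 mm by 188 mm) begins 65 mm behind the grasp point.
Start: joints at [1.245, 0.13, 1.488, -0, 1.523, -0.085], TCP at [0.143, 0.583, 0.405] pointing down, gripper open.
Joint ranges: [-2.96, 2.96], [-0.89, 2.26], [0.02, 2.5], [-1.34, 4.48], [0, 2.73], [-2.66, 2.66]. Speed limits (rad/s): [2.39, 2.39, 2.79, 3.14, 3.14, 3.14].

### API

Orientations are given as a rotation vector (axis times angle).
In Python, from plant import robot gives the robot as it stands.
- The arm moves only by the tool drive_tool, never from a script. Its argument "moves" is one flat list of numbers, 7 for each row, row after row: the finger opening in mm, from 0 to 93, then the shift along the tool's x, y, z in mm, then the turn, a rotation vector about the tool's x, y, z in degrees. A call has 1 to 8 rows; each row shifts and turns the commanded pose from where the row before left it, along the tool's axes as they then stand; what a row does not reach is not made up. A row lasts 1/10 s, in which the tool goes at most 50 mm and 8.59 degrees, less where a joint would pass 70% of its speed; a pose out of reach is approached as far as the arm can. A call is refused whole if a number of a shift passes 50 or a number of a turn 8.59, either way. A call with a gripper value outside its range is refused whole. The fingers move at their own pace and stop on an object; "grip_force" is the grip in N (left out, the last holds). Time passes only in rows, so rows that do not move let the fingers close. It gives the time, the measured TCP pose, the force, the opening and the grip force at its end, in the units of the state.
- robot.read_state(): the state, without advancing time (a new reading comes with each control period).
- robot.read_camera(name): name is "side" or "top"; returns a dict with "color" (384x512x3 uint8, red, green, blue), "depth" (384x512 float32, m along the optical axis (not along the pixel's ray), 0 where there is no reading), "mtx" (3x3 intrinsics, pixels), "R" (3x3) and "t" (3): a world point X has camera coordinates R X + t. Camera axes: x right, y down, z forward; pixel columns grow to the right and rows downward; lengths in m; the calibration is good to about 2 mm. A picture is of the moment at which its call begins.
- robot.close_job(): hands the job in; it is judged then, once.
The state is a dict: "t": time; "q": joint angles; "dq": joint speeds; "joint_torque": joint torques, N m; "tool_pos": TCP position; "orientation": TCP orientation; "force": force on the tool from outside, world axes, zero at the start; "wrist_torque": the same for the moment, N m; "opening": finger opening in m; "gripper_force": force on a finger pad.
Only numpy, scipy, OpenCV 4.12 (cv2) and the standard library are available. Lean on these libraries where they do the work, as an engineer would, in place of code of your own. Each camera call takes 0.05 s, during which the arm holds its last target. There are 200 camera calls.

### The job

Close the tea chest on the counter and lock it: with the fingertips, push the red knob along the long leg of the L-shaped slot in the cover until the shutter is fully closed, then push it sideways to the very end of the short leg by the white dot. Push gently, do not pinch the knob, leave the tins, jar, scoop and teapot where they stand, and leave the knob alone at the end.

Things in the scene. Friction and masses are not known exactly. Their poses are not given: they have to be found in the camera images.
- chest: dark green gold-trimmed metal tea chest, fixed: 240 (x) x 200 (y) x 100 mm high, origin under its centre. Its flat cover has an 86 x 95 mm opening at its -x, -y part and an L-shaped slot 15 mm wide: in chest x, y the long leg runs from (65, 35) mm to the corner (-25, 35), the short leg on to (-25, 75). A white dot on the cover lies 16 mm past the short leg's end
- shutter (a joint): slide of the flat aluminium shutter under the cover, m: 0 = open, 0.090 = fully across the opening (stop). It carries the red knob along the slot's long leg (chest -x). About 1.5 N of sliding friction, no spring, stays where it is left
- lock_knob (a joint): knob and pin along the slot's short leg (chest +y), m: 0 = in line with the long leg, 0.040 = end of the short leg (stop), shutter locked. The slot's corner lets it pass 0.0025 only while the shutter is within 2.5 mm of 0.090. About 1.2 N of friction, no spring, stays where left
- knob_top (a point): centre of the top face of the red plastic knob, an upright cylinder 24 mm across whose underside is 4 mm and top 34 mm above the cover; it sits on a 12 mm steel pin in the slot. It can only slide, not be lifted. Axes as the chest's
- slot_start (a point): point on the cover's top face where the pin stands with both joints at 0: the outer end of the slot's long leg
- slot_corner (a point): point on the cover's top face at the slot's corner (shutter fully closed, not yet locked)
- slot_end (a point): point on the cover's top face at the end of the slot's short leg (pin centre when locked)
- sampler_tin: small round pink tin with a gold lid, 41 mm across, 38 mm high, standing on the chest's cover away from the slot; origin under its centre
- honey_jar: small amber jar with a black lid, 44 mm across, 60 mm high, on the counter close to the chest's +y side; origin under its centre
- scoop: wooden spoon-shaped tea scoop lying on the counter by the chest's -y side; origin under its middle
- pink_tin: round pink tea tin, 74 mm across, 110 mm high; origin under its centre
- orange_tin: square orange tea tin, 74 x 74 x 107 mm; origin under its centre
- gold_tin: gold tea tin, 70 x 90 x 130 mm; origin under its centre
- teapot: pale green teapot, body 136 mm across, 118 mm high, spout and handle reaching about 110 mm from its centre; origin under its centre

How it is judged:
On the way:
1. the shutter is fully closed, the knob still at the slot's corner (value of joint shutter above 0.086 m and value of joint lock_knob below 0.015 m), for 0.05 s.
At the end, for the whole second after the job is handed in: the shutter is closed (at least 84 of 90 mm), the knob is in the short leg, within 5 mm of its end (at least 35 of 40 mm), both at rest, and every tin, jar, scoop and teapot is within 20 mm of where it stood (value of joint shutter above 0.084 m and value of joint lock_knob above 0.035 m and velocity of joint each of shutter, lock_knob below 0.01 m/s and distance of each of sampler_tin, honey_jar, scoop, pink_tin, orange_tin, gold_tin, teapot from where it was at the start of the episode below 0.02 m); the robot touches nothing.
It fails at once if the knob is pinched or shoved hard (over 30 N from the fingers) (contact force between the fingers and lock_knob above 30 N).
It fails at once if a bystander is lifted, carried or pushed away (over 20 mm) (distance of any of sampler_tin, honey_jar, scoop, pink_tin, orange_tin, gold_tin, teapot from where it was at the start of the episode above 0.02 m).
It fails at once if a bystander is tipped over (angle between any of sampler_tin, honey_jar, scoop, pink_tin, orange_tin, gold_tin, teapot's own z axis and vertical above 0.35 rad).
It also fails if it takes over 42 s, if anything falls off the work surface, if the arm or the gripper's body presses on something with over 40 N, if the wrist force passes 120 N, or if a joint passes its speed limit or range.

## Working session

There is one attempt and no reset: what is moved stays moved. The work goes in short steps, Python scripts to look and compute and a tool call to move; the robot and the scene stay as the last step left them, time stands still between calls to the robot, and variables do not carry over. Pictures are saved under pics/ and viewed, at most 10 in all, crops included, and the job is handed in when it is done.

Besides the shell and the picture viewer there is one more tool, called after "Call:" as a command line: name --argument value ..., lists and objects as JSON in quotes. drive_tool: Moves the arm, as the interface text tells. Its arguments: {"type":"object","properties":{"moves":{"type":"array","items":{"type":"number"}},"grip_force":{"type":"number"}},"required":["moves"]}

```bash
mkdir -p pics
cat > h.py <<'E'
import numpy as np,cv2
from plant import robot
def snap(n,f):
    c=robot.read_camera(n); cv2.imwrite(f'pics/{f}.png',c['color'][:,:,::-1]); np.savez(f'pics/{f}.npz',**c); return c
def px(c,u,v,z=None):
    K=c['mtx'];R=c['R'];t=c['t']; r=R.T@np.linalg.inv(K)@np.array([u,v,1.]); o=-R.T@t
    s=(z-o[2])/r[2] if z is not None else c['depth'][int(v),int(u)]
    return o+s*r
E
python3 - <<'E'
from h import *
a=snap('top','t0')['color'];b=snap('side','s0')['color']
print(robot.read_state())
E
```

```text
{'t': 0.1, 'q': array([ 1.24459348e+00,  1.31089988e-01,  1.48914923e+00,  1.88678736e-07,
        1.52298204e+00, -8.54159318e-02]), 'dq': array([-0.00077002, -0.00147747, -0.00299311,  0.00056861,  0.00026428,
        0.00035674]), 'joint_torque': array([ 8.47837036e-04, -5.61342323e+01, -4.93097448e+01,  7.70001649e-02,
        2.91107706e-02, -5.29694705e-05]), 'tool_pos': array([0.14300458, 0.58250683, 0.4038011 ]), 'orientation': array([-3.77274063e-01, -3.11852051e+00,  2.50389377e-03]), 'force': array([ 0.31766245, -0.55172303, -0.33046412]), 'wrist_torque': array([-0.04574017,  0.01002723,  0.05380396]), 'gripper_force': 0.0, 'opening': 0.09304295017911866}
```

View pics/t0.png

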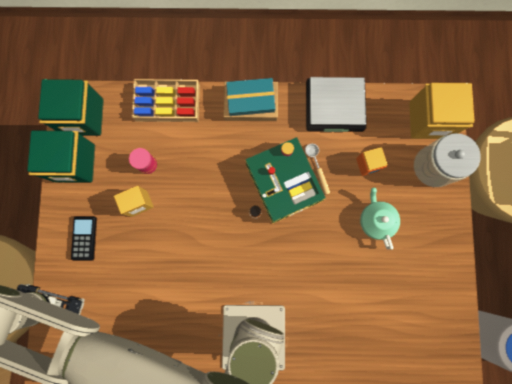

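View pics/s0.png

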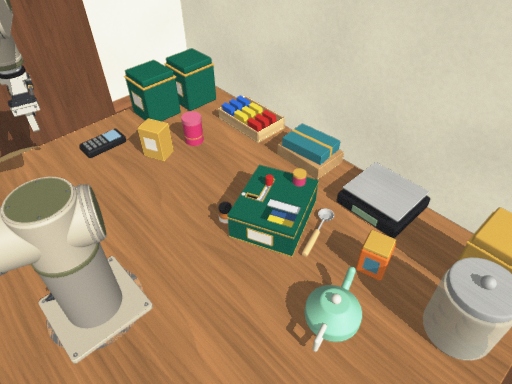

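The chest is near (287,180) in the top view, with the red knob at (271,171) and the sampler tin at (288,148). I'll enlarge both views.

Run:
```python
import cv2,numpy as np
a=cv2.imread('pics/t0.png')[130:230,235:335];b=cv2.imread('pics/s0.png')[160:260,210:330]
cv2.imwrite('pics/tc.png',cv2.resize(a,(600,600),interpolation=3));cv2.imwrite('pics/sc.png',cv2.resize(b,(720,600),interpolation=3))
```

```text
(no output)
```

View pics/tc.png

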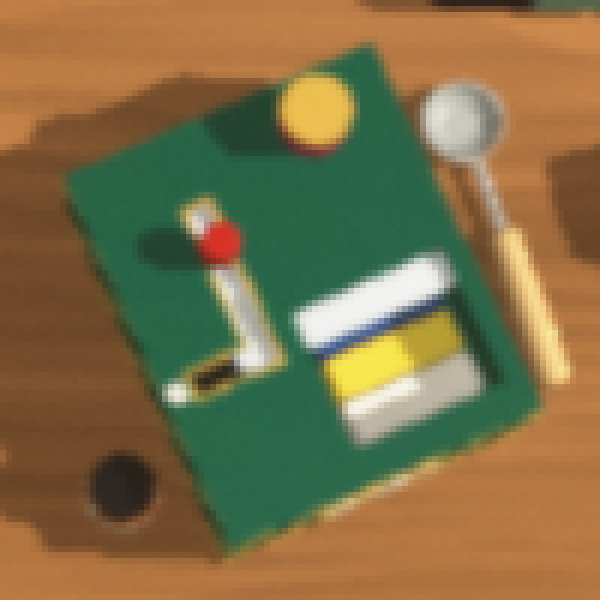

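View pics/sc.png

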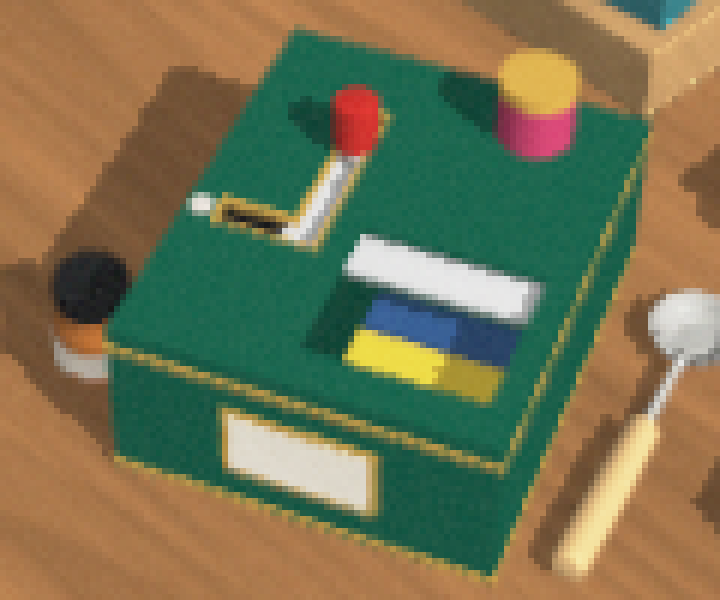

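The crops show the cover corners at (67,180), (372,45), (542,405), (225,555) in the top crop. The knob top is at (222,242), the dot at (177,393), and the jar's lid at (122,487). I'll fit the chest pose from these.

```bash
cat >> h.py <<'E'
def fit(P,Q):
    P=np.array(P,float);Q=np.array(Q); p=P.mean(0);q=Q.mean(0)
    H=(P-p).T@(Q-q); a=np.arctan2(H[0,1]-H[1,0],H[0,0]+H[1,1]); M=np.array([[np.cos(a),-np.sin(a)],[np.sin(a),np.cos(a)]])
    return a,M,q-M@p
E
python3 - <<'E'
from h import *
T=np.load('pics/t0.npz');S=np.load('pics/s0.npz')
t=lambda u,v,z:px(T,235-.5+(u+.5)/6,130-.5+(v+.5)/6,z)
s=lambda u,v,z:px(S,210-.5+(u+.5)/6,160-.5+(v+.5)/6,z)
C=np.array([[120,100],[120,-100],[-120,-100],[-120,100]])/1000
for f,pts,knob,dot,tin,jar in [(t,[(67,180),(372,45),(542,405),(225,555)],(222,240),(177,393),(317,108),(122,487)),(s,[(295,30),(650,122),(505,465),(107,342)],(356,99),(201,204),(540,80),(92,285))]:
    Q=[f(u,v,.1)[:2] for u,v in pts]; a,M,o=fit(C,Q)
    L=lambda w:((w-o)@M*1000).round(1)
    print('yaw',a,np.degrees(a),'o',o,'res',[(L(q)-c*1000).round(1) for q,c in zip(Q,C)])
    for n,p,z in [('knob',knob,.134),('dot',dot,.1),('tin',tin,.138),('jar',jar,.06)]:
        w=f(*p,z)[:2]; print(n,w.round(4),L(w))
E
```

```text
yaw 0.42731980446123025 24.4836212979841 o [ 0.55081861 -0.10379931] res [array([-2.4, -2.3]), array([-0.8, -0.4]), array([ 4. , -0.5]), array([-0.8,  3.2])]
knob [ 0.5758 -0.0562] [42.4 33. ]
dot [ 0.4917 -0.0317] [-23.9  90.1]
tin [ 0.6528 -0.1103] [ 90.1 -48.2]
jar [ 4.406e-01 -2.000e-04] [-57.4 140. ]
yaw 0.4374288681000924 25.062827979320065 o [ 0.54751795 -0.10990969] res [array([3.3, 0.1]), array([1.9, 1.1]), array([-3.4,  0.4]), array([-1.8, -1.6])]
knob [ 0.5747 -0.0569] [47.1 36.5]
dot [ 0.4899 -0.0331] [-19.7  94. ]
tin [ 0.6491 -0.1137] [ 90.4 -46.5]
jar [ 0.4367 -0.0076] [-57.1 139.6]
```

Call:
drive_tool --moves '[0,-30,-24,0,0,0,0,0,-30,-24,0,0,0,0,0,-30,-24,0,0,0,0,0,-30,-24,0,0,0,0,0,-30,-24,0,0,0,0,0,-30,-24,0,0,0,0,0,-30,-24,0,0,0,0,0,-30,-24,0,0,0,0]'

```text
t: 0.9
tool_pos: [0.3309, 0.3376, 0.4044]
orientation: [-0.377, -3.119, 0.001]
force: [0.7, 0.1, -0.1]
opening: 0.0336
gripper_force: 0.0
```

Call:
drive_tool --moves '[0,-30,-24,0,0,0,0,0,-30,-24,0,0,0,0,0,-30,-24,0,0,0,0,0,-30,-24,0,0,0,0,0,-30,-24,0,0,0,0,0,-30,-24,0,0,0,0,0,-30,-24,0,0,0,0,0,-30,-24,0,0,0,0]'

```text
t: 1.7
tool_pos: [0.5182, 0.0938, 0.4043]
orientation: [-0.377, -3.118, 0.0]
force: [0.8, 0.3, -0.1]
opening: 0.0004
gripper_force: 0.0
```

Call:
drive_tool --moves '[0,0,0,0,0,0,8.5,0,0,0,0,0,0,8.5,0,0,0,0,0,0,8.5,0,0,0,0,0,0,8.5,0,0,0,0,0,0,8.5,0,0,0,0,0,0,8.5,0,0,0,0,0,0,0.5]'

```text
t: 2.4
tool_pos: [0.5175, 0.0953, 0.4043]
orientation: [-1.698, -2.642, 0.001]
force: [0.2, -1.0, 0.8]
opening: 0.0002
gripper_force: 0.0
```

```bash
cat >> h.py <<'E'
from scipy.spatial.transform import Rotation as Ro
O=np.array([.5505,-.1045]);A=np.radians(24.7)
def rel():
    s=robot.read_state();R=Ro.from_rotvec(s['orientation']).as_matrix();c,n=np.cos(A),np.sin(A);M=np.array([[c,-n],[n,c]])
    print('t',s['t'],'tcp chest',((s['tool_pos'][:2]-O)@M*1000).round(1),'tip z',(s['tool_pos']+.186*R[:,2])[2].round(4),'tooly deg',np.degrees(np.arctan2(R[1,1],R[0,1])).round(2),'tz',R[:,2].round(3),'F chest',(s['force'][:2]@M).round(2),s['force'][2].round(2),'op',s['opening'])
E
python3 -c "
from h import *
rel();print(robot.read_state()['tool_pos'])"
```

```text
t 2.4 tcp chest [ 53.5 195.3] tip z 0.2183 tooly deg 24.55 tz [-0.001 -0.    -1.   ] F chest [-0.29 -1.01] 0.82 op 0.00020607345677242954
[0.51750809 0.09529789 0.40425027]
```

Call:
drive_tool --moves '[0,-40,9,0,0,0,0,0,-40,9,0,0,0,0,0,-40,8,0,0,0,0,0,-41,8,0,0,0,0,0,0,0,30,0,0,0,0,0,0,30,0,0,0,0,0,0,0,0,0,0]'

```text
t: 3.1
tool_pos: [0.6142, -0.0369, 0.339]
orientation: [-1.686, -2.641, 0.006]
force: [-1.2, -0.9, -0.7]
opening: 0.0004
gripper_force: 0.0
```

Run:
```python
from h import *
rel()
a=snap('top','t1')['color'][120:220,235:335];b=snap('side','s1')['color'][140:240,220:320]
cv2.imwrite('pics/c1.png',cv2.resize(np.hstack([a,b]),(800,400),interpolation=3)[:,:,::-1])
```

```text
t 3.1 tcp chest [86.1 34.8] tip z 0.153 tooly deg 24.88 tz [-0.009  0.001 -1.   ] F chest [-1.46 -0.31] -0.69 op 0.0004153930670338322
```

View pics/c1.png

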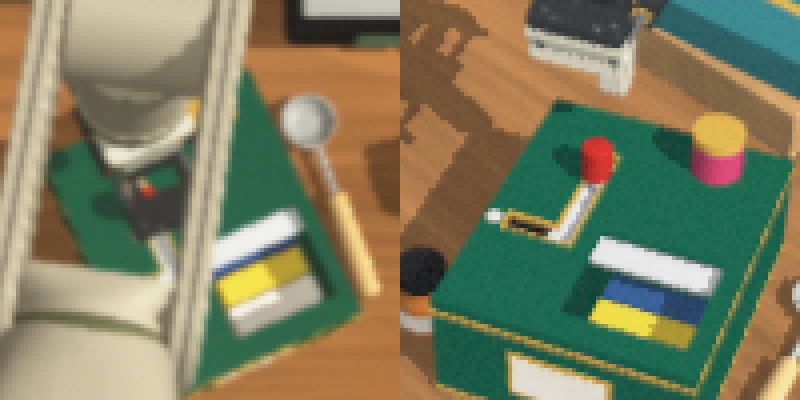

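In the side view (right half) the closed fingertips are at about crop (615,88), behind and above the knob at (597,147). I'll check that against the projected tip.

Run:
```python
from h import *
S=np.load('pics/s1.npz');s=robot.read_state();R=Ro.from_rotvec(s['orientation']).as_matrix()
for X in [s['tool_pos']+.186*R[:,2],np.array([.5755,-.0565,.134])]:
    p=S['mtx']@(S['R']@X+S['t']);p=p[:2]/p[2];print('crop',400+(p[0]-220)*4,(p[1]-140)*4)
```

```text
crop 615.4057756676546 83.58699509713995
crop 596.0971731201942 143.59813208508695
```

Call:
drive_tool --moves '[0,0,1,20,0,0,0,0,0,0,15,0,0,0,0,0,0,0,0,0,0,0,0,0,0,0,0,0]'

```text
t: 3.6
tool_pos: [0.6168, -0.0361, 0.3104]
orientation: [1.694, 2.646, 0.0]
force: [0.2, -0.2, 0.8]
opening: 0.0003
gripper_force: 0.0
```

```bash
python3 -c "
from h import *
rel()"
```

```text
t 3.6 tcp chest [88.8 34.4] tip z 0.1244 tooly deg 24.75 tz [ 0. -0. -1.] F chest [ 0.08 -0.24] 0.8 op 0.000265046293157733
```

Call:
drive_tool --moves '[0,0,0,10,0,0,0,0,0,0,0,0,0,0,0,0,-4,0,0,0,0,0,0,-4,0,0,0,0,0,0,-4,0,0,0,0,0,0,-4,0,0,0,0,0,0,-4,0,0,0,0,0,0,-4,0,0,0,0]'

```text
t: 4.4
tool_pos: [0.5948, -0.0465, 0.3]
orientation: [1.694, 2.645, 0.001]
force: [1.5, -0.3, 0.2]
opening: 0.0003
gripper_force: 0.9
```

```bash
python3 -c "
from h import *
rel()"
```

```text
t 4.4 tcp chest [64.5 34.2] tip z 0.114 tooly deg 24.7 tz [ 0.001  0.    -1.   ] F chest [ 1.26 -0.96] 0.16 op 0.00028794956500861684
```

Contact is made at about 1.5 N, so I'll push on.

Call:
drive_tool --moves '[0,0,-6,0,0,0,0,0,0,-6,0,0,0,0,0,0,-6,0,0,0,0,0,0,-6,0,0,0,0,0,0,-6,0,0,0,0,0,0,-6,0,0,0,0,0,0,-5,0,0,0,0,0,0,-4,0,0,0,0]'

```text
t: 5.2
tool_pos: [0.5536, -0.0654, 0.2998]
orientation: [1.695, 2.645, 0.0]
force: [1.7, 1.1, 1.7]
opening: 0.0002
gripper_force: 0.9
```

Call:
drive_tool --moves '[0,0,-2,0,0,0,0,0,0,-2,0,0,0,0,0,0,-2,0,0,0,0]'

```text
t: 5.5
tool_pos: [0.5485, -0.0677, 0.2997]
orientation: [1.695, 2.645, 0.0]
force: [1.1, 1.2, 1.6]
opening: 0.0005
gripper_force: 0.8
```

```bash
python3 -c "
from h import *
rel()"
```

```text
t 5.5 tcp chest [13.6 34.2] tip z 0.1137 tooly deg 24.71 tz [ 0.  0. -1.] F chest [1.47 0.65] 1.55 op 0.0004747492211106146
```

Call:
drive_tool --moves '[0,0,-1.5,0,0,0,0,0,0,-1.5,0,0,0,0,0,0,-1.5,0,0,0,0,0,0,0,0,0,0,0]'

```text
t: 5.9
tool_pos: [0.5443, -0.0696, 0.2996]
orientation: [-1.695, -2.645, 0.0]
force: [1.4, 0.9, -0.3]
opening: 0.0005
gripper_force: 0.5
```

Call:
drive_tool --moves '[0,0,-1,0,0,0,0,0,0,-1,0,0,0,0,0,0,0,0,0,0,0]'

```text
t: 6.2
tool_pos: [0.5426, -0.0704, 0.2997]
orientation: [-1.695, -2.645, 0.0]
force: [1.4, 0.7, 0.4]
opening: 0.0001
gripper_force: 0.5
```

Call:
drive_tool --moves '[0,0,-1,0,0,0,0,0,0,0,0,0,0,0]'

```text
t: 6.4
tool_pos: [0.5417, -0.0708, 0.2997]
orientation: [-1.695, -2.645, 0.0]
force: [1.2, 0.7, 0.9]
opening: 0.0009
gripper_force: 0.6
```

```bash
python3 -c "
from h import *
rel()"
```

```text
t 6.4 tcp chest [ 6.1 34.3] tip z 0.1137 tooly deg 24.7 tz [-0. -0. -1.] F chest [1.41 0.09] 0.89 op 0.0008740433456713146
```

Call:
drive_tool --moves '[0,0,-1,0,0,0,0,0,0,0,0,0,0,0]'

```text
t: 6.6
tool_pos: [0.5408, -0.0713, 0.2997]
orientation: [-1.695, -2.645, 0.0]
force: [2.0, 0.9, 0.5]
opening: 0.0005
gripper_force: 0.6
```

Call:
drive_tool --moves '[0,0,-1,0,0,0,0,0,0,0,0,0,0,0]'

```text
t: 6.8
tool_pos: [0.5399, -0.0717, 0.2997]
orientation: [-1.695, -2.645, 0.0]
force: [1.6, 0.3, 0.5]
opening: 0.0005
gripper_force: 0.6
```

Call:
drive_tool --moves '[0,0,-0.7,0,0,0,0,0,0,0,0,0,0,0]'

```text
t: 7.0
tool_pos: [0.5393, -0.072, 0.2997]
orientation: [-1.695, -2.645, 0.0]
force: [1.4, 0.0, 0.2]
opening: 0.0005
gripper_force: 0.6
```

Chest x is now about 3.5 and the stop has not been felt yet, so I'll keep going in small steps.

Call:
drive_tool --moves '[0,0,-1,0,0,0,0,0,0,0,0,0,0,0]'

```text
t: 7.2
tool_pos: [0.5387, -0.0722, 0.2998]
orientation: [1.694, 2.645, 0.002]
force: [4.7, 2.0, -1.4]
opening: 0.0007
gripper_force: 2.4
```

Call:
drive_tool --moves '[0,0,-1,0,0,0,0,0,0,0,0,0,0,0]'

```text
t: 7.4
tool_pos: [0.5382, -0.0724, 0.3]
orientation: [1.694, 2.644, 0.003]
force: [8.0, 3.4, -3.3]
opening: 0.0003
gripper_force: 4.4
```

Call:
drive_tool --moves '[0,0,-0.7,0,0,0,0,0,0,0,0,0,0,0]'

```text
t: 7.6
tool_pos: [0.5378, -0.0725, 0.3]
orientation: [1.693, 2.643, 0.005]
force: [10.5, 4.6, -4.7]
opening: 0.0004
gripper_force: 5.7
```

Run:
```python
from h import *
rel()
b=snap('side','s2')['color'][150:240,220:330]
cv2.imwrite('pics/c2.png',cv2.resize(b,(733,600),interpolation=3)[:,:,::-1])
```

```text
t 7.6 tcp chest [ 1.9 34.4] tip z 0.114 tooly deg 24.72 tz [ 0.004  0.001 -1.   ] F chest [11.49 -0.27] -4.67 op 0.00037509191183668675
```

View pics/c2.png

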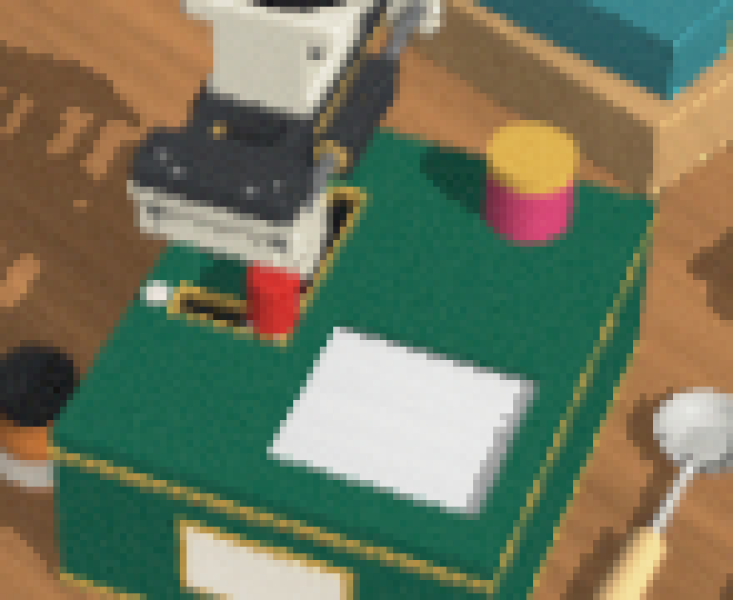

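The shutter now fills the opening and the knob stands at the corner, with 11 N at the stop. I'll back off and go around the knob to its -y side.

Call:
drive_tool --moves '[0,0,5,0,0,0,0,0,0,11,0,0,0,0,0,-17,0,0,0,0,0,0,-17,0,0,0,0,0,0,0,0,0,0,0,0,0,0,-21,0,0,0,0,0,0,-22,0,0,0,0,0,0,0,0,0,0,0]'

```text
t: 8.45
tool_pos: [0.525, -0.1164, 0.2992]
orientation: [-1.696, -2.642, 0.002]
force: [1.0, -0.9, 0.4]
opening: 0.0005
gripper_force: 0.0
```

```bash
python3 -c "
from h import *
rel()"
```

```text
t 8.45 tcp chest [-28.1  -0.1] tip z 0.1132 tooly deg 24.59 tz [-0.002  0.    -1.   ] F chest [ 0.49 -1.24] 0.42 op 0.0005049992992662402
```

Call:
drive_tool --moves '[0,4,2,0,0,0,0,0,4,0,0,0,0,0,0,4,0,0,0,0,0,0,4,0,0,0,0,0,0,4,0,0,0,0,0,0,0,0,0,0,0,0]'

```text
t: 9.05
tool_pos: [0.52, -0.0956, 0.2998]
orientation: [-1.694, -2.646, -0.0]
force: [0.4, -0.1, -0.2]
opening: 0.0005
gripper_force: 0.0
```

```bash
python3 -c "
from h import *
rel()"
```

```text
t 9.05 tcp chest [-24.   20.9] tip z 0.1138 tooly deg 24.75 tz [ 0.  0. -1.] F chest [ 0.26 -0.27] -0.18 op 0.0005112422385414175
```

Call:
drive_tool --moves '[0,3,0,0,0,0,0,0,3,0,0,0,0,0,0,3,0,0,0,0,0]'

```text
t: 9.35
tool_pos: [0.5162, -0.0879, 0.2998]
orientation: [1.695, 2.645, 0.0]
force: [1.5, -0.7, 0.1]
opening: 0.0005
gripper_force: 0.7
```

Run:
```python
from h import *
rel()
b=snap('side','s3')['color'][150:240,220:330]
cv2.imwrite('pics/c3.png',cv2.resize(b,(733,600),interpolation=3)[:,:,::-1])
rel()
```

```text
t 9.35 tcp chest [-24.2  29.4] tip z 0.1138 tooly deg 24.69 tz [ 0. -0. -1.] F chest [ 1.09 -1.3 ] 0.14 op 0.0004728224965472918
t 9.4 tcp chest [-24.2  29.8] tip z 0.1138 tooly deg 24.71 tz [ 0.  0. -1.] F chest [ 1.89 -0.41] 0.15 op 0.00034559191979909607
```

View pics/c3.png

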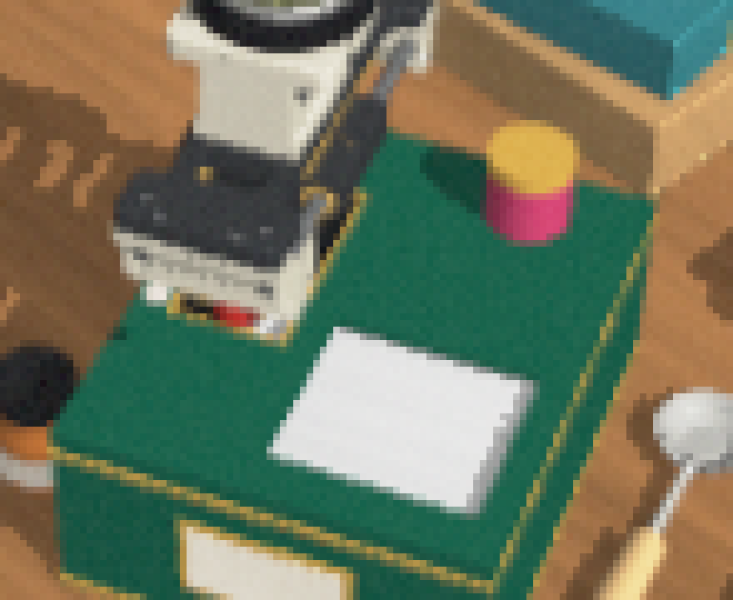

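The red knob is now in the short leg at crop (235,315), so the push works. I'll continue.

Call:
drive_tool --moves '[0,4,0,0,0,0,0,0,4,0,0,0,0,0,0,4,0,0,0,0,0,0,3,0,0,0,0,0,0,2,0,0,0,0,0]'

```text
t: 9.9
tool_pos: [0.509, -0.0723, 0.2998]
orientation: [1.694, 2.645, 0.0]
force: [2.2, -0.2, -0.7]
opening: 0.0003
gripper_force: 0.7
```

Call:
drive_tool --moves '[0,1.5,0,0,0,0,0,0,1.5,0,0,0,0,0,0,0,0,0,0,0,0]'

```text
t: 10.2
tool_pos: [0.5078, -0.0698, 0.2997]
orientation: [-1.695, -2.645, 0.0]
force: [1.2, -0.7, 0.9]
opening: 0.0004
gripper_force: 0.2
```

Call:
drive_tool --moves '[0,1,0,0,0,0,0,0,1,0,0,0,0,0,0,0,0,0,0,0,0]'

```text
t: 10.5
tool_pos: [0.507, -0.068, 0.2997]
orientation: [-1.695, -2.645, 0.0]
force: [0.6, -0.7, 0.4]
opening: 0.0004
gripper_force: 0.4
```

Call:
drive_tool --moves '[0,1,0,0,0,0,0,0,0,0,0,0,0,0]'

```text
t: 10.7
tool_pos: [0.5066, -0.0671, 0.2997]
orientation: [-1.695, -2.645, 0.0]
force: [0.6, -0.6, -0.2]
opening: -0.0
gripper_force: 0.4
```

```bash
python3 -c "
from h import *
rel()"
```

```text
t 10.7 tcp chest [-24.3  52.3] tip z 0.1137 tooly deg 24.7 tz [-0.  0. -1.] F chest [ 0.3  -0.79] -0.15 op -2.3115479462876396e-05
```

Call:
drive_tool --moves '[0,1.2,0,0,0,0,0,0,0,0,0,0,0,0]'

```text
t: 10.9
tool_pos: [0.5061, -0.0662, 0.2997]
orientation: [1.695, 2.645, -0.001]
force: [1.2, -2.5, -0.2]
opening: 0.0005
gripper_force: 1.6
```

Call:
drive_tool --moves '[0,1.2,0,0,0,0,0,0,0,0,0,0,0,0]'

```text
t: 11.1
tool_pos: [0.5059, -0.0657, 0.2999]
orientation: [1.694, 2.643, -0.002]
force: [3.3, -6.6, -2.7]
opening: 0.0007
gripper_force: 4.0
```

Call:
drive_tool --moves '[0,1,0,0,0,0,0,0,0,0,0,0,0,0]'

```text
t: 11.3
tool_pos: [0.5057, -0.0654, 0.2999]
orientation: [1.694, 2.642, -0.003]
force: [4.7, -10.1, -4.4]
opening: 0.0004
gripper_force: 5.9
```

Call:
drive_tool --moves '[0,1,0,0,0,0,0,0,0,0,0,0,0,0]'

```text
t: 11.5
tool_pos: [0.5054, -0.065, 0.3]
orientation: [1.693, 2.64, -0.004]
force: [6.7, -14.4, -6.4]
opening: 0.0006
gripper_force: 7.8
```

The stop is reached at 15 N. I'll retreat straight back, then up.

Call:
drive_tool --moves '[0,-5,0,0,0,0,0,0,-20,0,0,0,0,0,0,-15,0,0,0,0,0,0,0,0,-40,0,0,0,0,0,0,-40,0,0,0,0,0,0,-40,0,0,0,0,-30,0,0,0,0,0,0,0,0,0,0,0,0]'

```text
t: 12.3
tool_pos: [0.535, -0.1288, 0.4215]
orientation: [1.695, 2.641, 0.001]
force: [0.4, 0.4, -0.1]
opening: 0.0005
gripper_force: 0.0
```

Run:
```python
from h import *
rel()
b=snap('side','s4')['color'][140:260,200:346]
cv2.imwrite('pics/c4.png',cv2.resize(b,(730,600),interpolation=3)[:,:,::-1])
```

```text
t 12.3 tcp chest [-24.2 -15.6] tip z 0.2355 tooly deg 24.62 tz [ 0.003 -0.002 -1.   ] F chest [0.51 0.17] -0.09 op 0.0004964337684086374
```

View pics/c4.png

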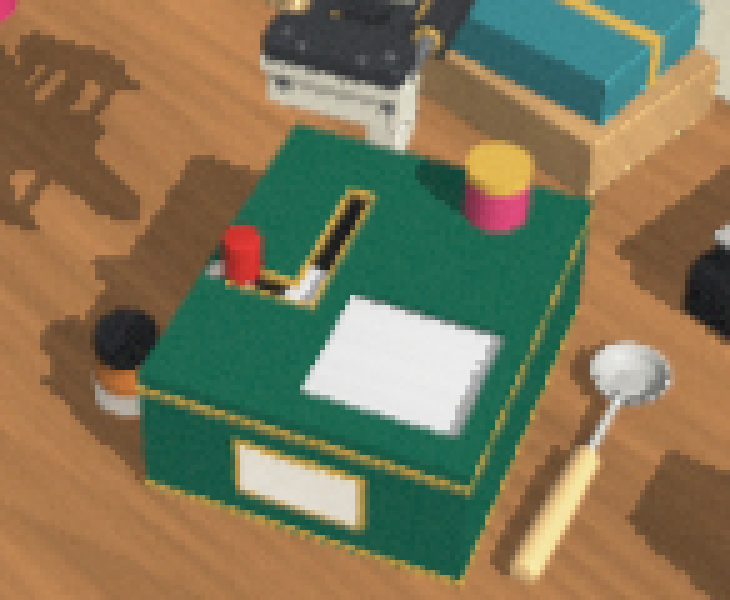

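The knob stands at the end of the short leg by the dot, crop (242,255). The shutter is closed, the sampler tin, jar and scoop have not moved, and the arm is clear.

```bash
python3 -c "
from plant import robot
print(robot.close_job())"
```

```text
the job is handed in; nothing more can be done
None
```

The tea chest is closed and locked, with the knob at the end of the short leg by the white dot; peak force was about 16 N, the arm is clear, the sampler tin, jar and scoop show no movement, and the job is handed in, though it returned no verdict.

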